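# Slide the amber filter off the levelling table and load it into the gel viewer

## Robot

A 6-joint arm with a two-finger parallel gripper is mounted at the origin on a cart in front of the work surface, level with it; the furniture and walls round the work are solid. World frame = base frame: x ahead of the robot, y to its left, z up, the work surface at z = 0. Lengths are in m, angles in rad, forces in N, time in s.
With the tool pointing down it reaches from about 0.35 to 0.95 m from the base axis. Payload 17.4 kg.
Tool frame: the origin (TCP) lies at the very end of the fingers, on their centre line; the grasp point (between the pads) lies 19 mm behind it (robot.grip_point_offset is the distance from the TCP to the grasp point, in m); z points along the fingers, y is the line along which they close (so a half turn about z gives the same grasp; the last joint's range is limited). The gripper opens to 93 mm and grips with 3 to 60 N. Pads are 15 mm wide; open, the fingers measure 128 mm over their backs; the gripper's body (75 mm by 188 mm) begins 65 mm behind the grasp point.
Start: joints at [-1.265, 0.116, 1.442, -0, 1.584, -0.038], TCP at [0.228, -0.636, 0.219] pointing down, gripper open.
Joint ranges: [-2.83, 2.83], [-0.83, 2.19], [0.07, 2.5], [-1.14, 4.28], [0.01, 3], [-2.97, 2.97]. Speed limits (rad/s): [1.89, 1.89, 2.22, 3.14, 3.14, 3.14].

## Interface

Orientations are given as a 3x3 rotation matrix whose columns are the frame's x, y, z axes.
In Python, from bench import robot gives the robot as it stands.
- The arm moves only by the tool send_rows, never from a script. Its argument "rows" is a list of rows, each an object with "xyz": the shift along the tool's x, y, z in units of 40 mm (1.0 is 40 mm), a list of three; "delta_rot": the turn, a rotation vector about the tool's x, y, z in units of 10 degrees (1.0 is 10 degrees), a list of three; "claw": the opening, from 0 (shut) to 1 (fully open). In form: [{"xyz": [dx, dy, dz], "delta_rot": [ax, ay, az], "claw": claw}, ...]. A call has exactly 8 rows; each row is the pose to reach, as a shift and turn from the pose commanded when the call began, along the tool's axes at that moment; what a row does not reach only later rows make up. A row lasts 1/8 s, in which the tool goes at most 62.5 mm and 10.7 degrees, less where a joint would pass 70% of its speed; a pose out of reach is approached as far as the arm can. A call with a gripper value outside its range is refused whole. The fingers move at their own pace and stop on an object; the grip force is fixed at half the most. Time passes only in rows, so rows that repeat a pose let the fingers close, or fill a call up. It gives the time, the measured TCP pose, the force, the opening and the grip force at its end, in the units of the state.
- robot.sense(): the state, without advancing time (a new reading comes with each control period).
- robot.snapshot(name): name is "side" or "top"; returns (picture, depth): 384x512x3 uint8, red, green, blue; 384x512 float32, m along the optical axis (not along the pixel's ray), 0 where there is no reading.
- robot.camera_model(name): a dict with "K" (3x3 intrinsics, pixels), "distortion" ([k1, k2, p1, p2, k3] as OpenCV has them; the pictures are not rectified), "world_to_cam" (4x4, takes a point from world to camera coordinates). Camera axes: x right, y up, looking along -z (the intrinsics and any distortion apply to the point x, -y, -z); pixel columns grow to the right and rows downward; lengths in m; the calibration is good to about 2 mm. A picture is of the moment at which its call begins. camera_model takes no time and is no camera call.
- robot.close_job(): hands the job in; it is judged then, once.
Trained networks look in the newest picture that a camera, given by its name, has taken for a name from the list of things; names that differ only in an ending like _2 or _b are one class to them, and where a whole thing is asked for, a point or a joint stands for the part that bears it (a point fixed in the world has none). Each returns a list of dicts, best first, with "score" (0 to 1); they miss things now and then, are a little off and sometimes report something else, mostly with a low value. They report only what shows in the picture. A call takes as long as a camera call. They do not tell look-alikes from the thing itself.
- robot.regions_of(label, camera): "mask" (384x512 bool, what is visible of it) and "bbox" ([centre column, centre row, width, height] in pixels, round what is visible of it).
The state is a dict: "time": time; "qpos": joint angles; "qd": joint speeds; "joint_torque": joint torques, N m; "eef_pos": TCP position; "tool_rot": TCP orientation; "wrist_force": force on the tool from outside, world axes, zero at the start; "ft_torque": the same for the moment, N m; "opening": opening from 0.0 (shut) to 1.0 (fully open); "grasp_force": force on a finger pad.
Only numpy, scipy, OpenCV 4.12 (cv2) and the standard library are available. Lean on these libraries where they do the work, as an engineer would, in place of code of your own. Each camera call takes 0.05 s, during which the arm holds its last target. There are 200 camera calls.

## Task

The thin amber filter plate lies flat on the gel-casting levelling table, too thin to be picked up there. Press on it lightly and slide it out over the table's open front edge until enough overhangs to take it by its two long edges, lift it clear without letting it tip or fall, and slide it into the guides of the blue-light gel viewer until it is fully home against the back stop. The filter is glass: never press or push it hard against the table or the viewer, leave the timer, the beaker and the green-capped bottle alone, and let go of the filter at the end.

Things in the scene. Friction and masses are not known exactly. Their poses are not given: they have to be found in the camera images.
- filter_plate: Amber glass filter with a thin dark border, 110 mm (x) x 60 mm (y) x 2 mm thick, about 45 g, loose. Origin: centre of its underside, z up. Starts flat on the levelling table, its +x end 1 to 15 mm before the fence, within 0.15 rad of the table's x. Smooth: closed fingertips pressing on it with 5 to 12 N drag it along the table; it must not be pressed with over 20 N.
- filter_near (a point): Middle of the filter's -x end edge, half way up its thickness: the end that must overhang the table's front edge, be gripped, and stay outside the viewer.
- filter_far (a point): Middle of the filter's +x end edge, half way up its thickness: the end that goes into the viewer first.
- levelling_table: Dark flat plate on three brass levelling screws, fixed. Origin: on the bench under the working surface. Top 45 mm above the bench, 10 mm thick, from x = -75 mm (open front edge, no lip) to +95 mm, y = +-65 mm. A fence 8 mm high crosses it at x = +71 to +76 mm, a small round level sits behind it. The screws lie inside its outline: in front of the edge all is free down to the bench.
- table_edge (a point): Middle of the table's front top edge (x = -75, z = 45 mm in the table's frame; same axes as the table).
- gel_viewer: Light grey box with a blue window and black filter guides on top, fixed; x +-65 mm, y +-52 mm, 42 mm high. Origin: centre of its underside on the bench; front faces -x. Two ledges 48 mm above the bench carry the filter's long edges from x = -65 mm (mouth) to +33 mm (back stop: front face of the rear housing, 74 mm high). Home, the filter sticks out 12 mm in front.
- viewer_mouth (a point): Middle of the mouth at ledge height (x = -65, z = 48 mm in the viewer's frame; same axes, +x is the way in). From here the first 28 mm are flared, from y = +-40 mm inwards, and open above for 16 mm; then rails at y = +-31.5 mm, and lips over the ledges leave 4.5 mm height (front ends swept up) until 64 mm in.
- viewer_stop (a point): Middle of the back stop at ledge height (x = +33, z = 48 mm in the viewer's frame; same axes). Over the last 15 to 20 mm before it a sprung steel clip on each side presses down on the filter with about 2 N and brakes it by about 2 N in all; the stop is then felt as a clear rise.
- lab_timer: Light grey timer, 59 x 64 x 28 mm, loose bystander. Origin: centre of its underside.
- beaker: Small glass beaker, 52 mm across, 66 mm high, loose bystander. Origin: centre of its underside.
- reagent_green: Bottle with a green cap, 44 mm across, 90 mm high, loose bystander. Origin: centre of its underside.
Not all that is in view belongs to the job. Leave any turquoise look-alike of the filter_plate alone.

How it is judged:
On the way, in this order (a step that is already met when the one before it is completed fails the run):
1. the filter's front end overhangs the table's front edge by at least 25 mm while the filter still lies flat on the table (x of filter_near in the frame of table_edge below -0.025 m and z of filter_far in the frame of table_edge below 0.004 m and angle between filter_plate's own z axis and vertical below 0.05 rad and contact force between filter_plate and levelling_table above 0.05 N), for 0.2 s.
2. the filter is held in the fingers, clear of the table (contact force between the fingers and filter_plate above 0.5 N and contact force between filter_plate and levelling_table below 0.01 N and height (world z) of filter_plate above 0.052 m), for 0.2 s.
3. the filter's far end is inside the guides, under the lips (x of filter_far in the frame of viewer_mouth above 0.04 m and z of filter_far in the frame of viewer_mouth between -0.001 and 0.005 m and y of filter_far in the frame of viewer_mouth between -0.006 and 0.006 m), for 0.1 s.
At the end, for the whole second after the job is handed in: The filter lies flat on the viewer's ledges between the rails (within 0.04 rad of level, 0.05 rad of the viewer's axis, its far end within 4 mm of the middle), its far end within 2.5 mm of the back stop, at rest and let go; timer, beaker and green-capped bottle are within 20 mm of where they stood (x of filter_far in the frame of viewer_stop between -0.0025 and 0.002 m and y of filter_far in the frame of viewer_mouth between -0.004 and 0.004 m and angle between the x axis of filter_plate and the x axis of gel_viewer, either way round below 0.05 rad and z of filter_plate in the frame of gel_viewer between 0.046 and 0.051 m and angle between filter_plate's own z axis and vertical below 0.04 rad and linear speed of filter_plate below 0.01 m/s and contact force between the fingers and filter_plate below 0.05 N and distance of each of lab_timer, beaker, reagent_green from where it was at the start of the episode below 0.02 m); the robot touches nothing.
It fails at once if the filter is pressed against the levelling table with more than 25 N (contact force between filter_plate and levelling_table above 25 N).
It fails at once if the filter is pushed against the viewer, clips included, with more than 30 N (contact force between filter_plate and gel_viewer above 30 N).
It fails at once if the filter falls or tips (more than 0.35 rad, or lower than 35 mm above the bench) (angle between filter_plate's own z axis and vertical above 0.35 rad or height (world z) of filter_plate below 0.035 m).
It fails at once if the timer, the beaker or the green-capped bottle is shifted by more than 20 mm (distance of any of lab_timer, beaker, reagent_green from where it was at the start of the episode above 0.02 m).
It also fails if it takes over 72 s, if anything falls off the work surface, if the arm or the gripper's body presses on something with over 40 N, if the wrist force passes 120 N, or if a joint passes its speed limit or range.

## Working session

There is one attempt and no reset: what is moved stays moved. The work goes in short steps, Python scripts to look and compute and a tool call to move; the robot and the scene stay as the last step left them, time stands still between calls to the robot, and variables do not carry over. Pictures are saved under pics/ and viewed, at most 11 in all, crops included, and the job is handed in when it is done.

Besides the shell and the picture viewer there is one more tool, called after "Request:" as name(argument=value, ...), one argument or row to a line, values as JSON. send_rows: Moves the arm, as the interface text tells. Its arguments: {"type":"object","properties":{"rows":{"type":"array"}},"required":["rows"]}

```bash
mkdir -p pics
cat > h.py <<'E'
import numpy as np, cv2
from bench import robot
def pts(cam, px, depth):
    m=robot.camera_model(cam);K=np.array(m["K"],float);D=np.array(m["distortion"],float)
    px=np.asarray(px,float).reshape(-1,1,2)
    u=cv2.undistortPoints(px,K,D).reshape(-1,2)
    d=np.asarray(depth,float).reshape(-1)
    c=np.c_[u[:,0]*d,-u[:,1]*d,-d,np.ones(len(d))]
    return (np.linalg.inv(np.array(m["world_to_cam"]))@c.T).T[:,:3]
def onplane(cam,px,z):
    a=pts(cam,px,np.full(len(px),.5));b=pts(cam,px,np.ones(len(px)))
    t=(z-a[:,2])/(b[:,2]-a[:,2]); return a+(b-a)*t[:,None]
def save(n,im): cv2.imwrite("pics/"+n,im[:,:,::-1])
E
python3 - <<'E'
from h import *
s=robot.sense();print(s)
for c in("top","side"):
    im,d=robot.snapshot(c);save(c+"0.png",im);np.savez(c+"0.npz",im=im,d=d)
    m=robot.camera_model(c);print(c,m)
    for l in("filter_plate","levelling_table","gel_viewer","lab_timer","beaker","reagent_green"):
        for r in robot.regions_of(l,c)[:3]:
            ys,xs=np.nonzero(r["mask"]); dd=d[ys,xs];k=dd>0
            if k.sum()<5: continue
            P=pts(c,np.c_[xs,ys][k],dd[k])
            print(l,round(r["score"],2),np.round(r["bbox"]),np.round(np.median(P,0),3),np.round(np.percentile(P,[3,97],axis=0),3).tolist())
E
```

```text
{'time': 0.0, 'qpos': array([-1.26473812e+00,  1.16490446e-01,  1.44221601e+00, -2.34361041e-05,
        1.58400602e+00, -3.77981843e-02]), 'qd': array([-0.00015625, -0.00051517, -0.00047003, -0.00011055,  0.00280462,
        0.00037129]), 'joint_torque': array([-4.23406644e-03, -7.21259665e+01, -6.22617674e+01,  7.77918147e-02,
        2.36842548e-02, -7.82446568e-05]), 'eef_pos': array([ 0.22748539, -0.6353117 ,  0.21793276]), 'tool_rot': array([[ 9.41461706e-01,  3.37119752e-01, -3.59751171e-04],
       [ 3.37119944e-01, -9.41461108e-01,  1.06072509e-03],
       [ 1.88996447e-05, -1.11991135e-03, -9.99999373e-01]]), 'wrist_force': array([ 0.43575939,  0.92898056, -0.28842617]), 'ft_torque': array([-0.00077918, -0.0585307 , -0.02229769]), 'grasp_force': 0.0, 'opening': 0.9982449527860393}
top {'K': array([[459.64341724,   0.        , 264.57965383],
       [  0.        , 459.64341724, 195.48285099],
       [  0.        ,   0.        ,   1.        ]]), 'distortion': array([0.03067837, 0.        , 0.        , 0.        , 0.        ]), 'world_to_cam': array([[ 2.35102006e-04, -9.999697
[... 1866 characters left out ...]
02] [[0.314, -0.353, -0.002], [0.414, -0.286, 0.007]]
filter_plate 0.58 [280. 147.  34.  19.] [ 0.557 -0.212  0.047] [[0.508, -0.246, 0.043], [0.609, -0.181, 0.05]]
levelling_table 0.67 [280. 148.  62.  35.] [ 0.559 -0.192  0.044] [[0.476, -0.285, 0.0], [0.643, -0.143, 0.052]]
gel_viewer 0.7 [244. 208.  52.  46.] [0.58  0.116 0.044] [[0.516, 0.047, 0.006], [0.639, 0.144, 0.075]]
lab_timer 0.87 [252. 281.  28.  28.] [0.491 0.316 0.018] [[0.466, 0.281, 0.006], [0.516, 0.34, 0.029]]
beaker 0.55 [226. 175.  14.  25.] [ 0.686 -0.023  0.045] [[0.663, -0.062, 0.012], [0.709, -0.01, 0.065]]
reagent_green 0.84 [202. 153.  13.  28.] [ 0.781 -0.096  0.051] [[0.766, -0.113, 0.009], [0.8, -0.087, 0.091]]
```

View pics/top0.png

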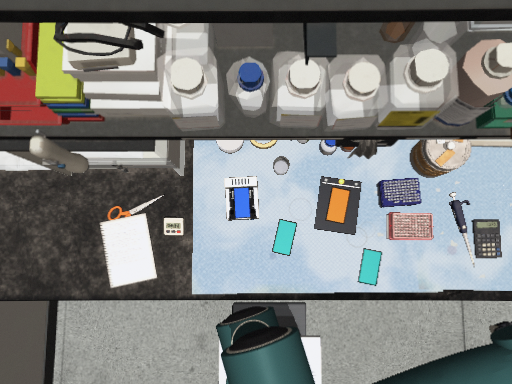

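View pics/side0.png

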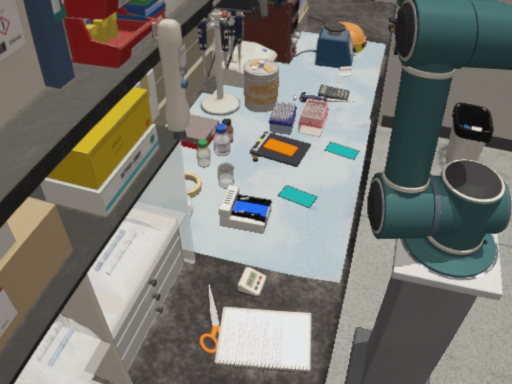

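The top view shows the amber filter at (338,205) on the dark table, the viewer at (241,199), the beaker at (281,166) and the timer at (173,227). The two turquoise decoys are at (284,237) and (369,266). Next I'll rectify both cameras onto the relevant planes for accurate poses.

```bash
cat >> h.py <<'E'
def proj(cam,P):
    m=robot.camera_model(cam);K=np.array(m["K"],float);D=np.array(m["distortion"],float)
    c=(np.array(m["world_to_cam"])@np.c_[P,np.ones(len(P))].T).T[:,:3]*[1,-1,-1]
    return cv2.projectPoints(c.reshape(-1,1,3),np.zeros(3),np.zeros(3),K,D)[0].reshape(-1,2)
def ortho(cam,im,x0,x1,y0,y1,z,res=.0005):
    # rows: x decreasing down, cols: y decreasing right
    xs=np.arange(x1,x0,-res);ys=np.arange(y1,y0,-res)
    X,Y=np.meshgrid(xs,ys,indexing='ij')
    p=proj(cam,np.c_[X.ravel(),Y.ravel(),np.full(X.size,z)]).reshape(X.shape+(2,)).astype(np.float32)
    return cv2.remap(im,p[...,0],p[...,1],cv2.INTER_CUBIC)
E
python3 - <<'E'
from h import *
out=[]
for c in("top","side"):
    im=np.load(c+"0.npz")["im"]
    a=ortho(c,im,.46,.66,-.31,-.12,.047); b=ortho(c,im,.49,.66,.02,.16,.048)
    b=cv2.copyMakeBorder(b,0,a.shape[0]-b.shape[0],0,0,cv2.BORDER_CONSTANT)
    out.append(np.hstack([a,b]))
    hsv=cv2.cvtColor(a,cv2.COLOR_RGB2HSV)
    m=((hsv[...,0]<25)&(hsv[...,1]>150)&(hsv[...,2]>90)).astype(np.uint8)
    m=cv2.morphologyEx(m,cv2.MORPH_OPEN,np.ones((9,9)))
    cn=max(cv2.findContours(m,0,1)[0],key=cv2.contourArea)
    def show(n,cn,x1,y1):
        (u,v),wh,an=cv2.minAreaRect(cn);print(c,n,"centre",x1-v*.0005,y1-u*.0005,np.array(wh)*.0005,an)
    show("amber",cn,.66,-.12)
    for lab,z,x0,x1,y0,y1 in(("levelling_table",.045,.44,.68,-.33,-.1),("filter_plate",.047,.46,.66,-.31,-.12),("gel_viewer",.045,.48,.68,0,.18)):
        robot.snapshot(c)
        for r in robot.regions_of(lab,c):
            o=ortho(c,r["mask"].astype(np.float32),x0,x1,y0,y1,z)
            m=(o>.5).astype(np.uint8)
            if m.sum()>3000:
                cn=max(cv2.findContours(m,0,1)[0],key=cv2.contourArea);show(lab,cn,x1,y1)
save("ortho.png",cv2.resize(np.vstack(out),None,fx=.74,fy=.74))
E
```

```text
top amber centre 0.5594941787719727 -0.21447795867919922 [0.05804538 0.10709637] 11.768289566040039
top levelling_table centre 0.5590646591186523 -0.21391717529296878 [0.13592416 0.17299715] 7.006799697875977
top filter_plate centre 0.5600520477294922 -0.21390077209472658 [0.06252233 0.11544511] 12.490406036376953
top gel_viewer centre 0.5796605758666993 0.08799885559082031 [0.14607584 0.11080183] 87.58897399902344
side amber centre 0.5567337646484375 -0.2127035446166992 [0.06334802 0.11096032] 11.689369201660156
side levelling_table centre 0.5595518035888672 -0.19626704406738282 [0.18041333 0.17729869] 8.47855281829834
side filter_plate centre 0.5569995269775391 -0.21310928344726562 [0.06652079 0.1096723 ] 12.33908748626709
side gel_viewer centre 0.5808515930175782 0.09202172088623047 [0.14604529 0.17072896] 86.75265502929688
```

View pics/ortho.png

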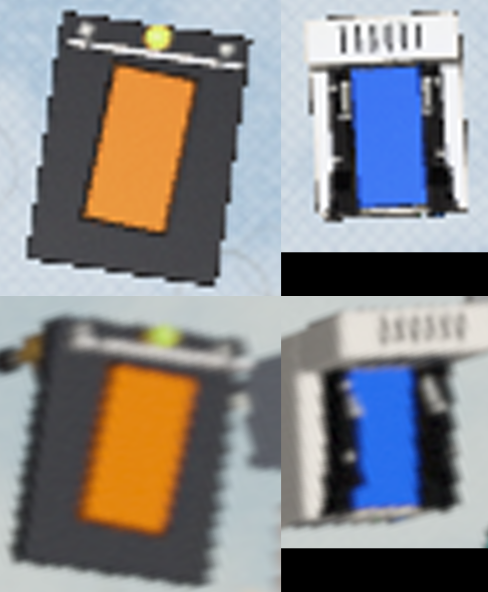

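Ortho view, with x up and y left: the table is yawed about -7°, the filter about -12°, and the viewer about +2.5° with its mouth towards the robot. Next I'll refine these and prepare the approach.

```bash
cat >> h.py <<'E'
from scipy.spatial.transform import Rotation as Ro
def rows(x,y,z,yaw,pitch=0):
    s=robot.sense();R0=np.array(s["tool_rot"]);c,n=np.cos(yaw),np.sin(yaw)
    R=np.array([[c,n,0],[n,-c,0],[0,0,-1.]])@Ro.from_euler('y',pitch).as_matrix()
    d=R0.T@(np.array([x,y,z])-s["eef_pos"])/.04
    w=np.degrees(Ro.from_matrix(R0.T@R).as_rotvec())/10
    print("xyz",np.round(d,3).tolist(),"rot",np.round(w,3).tolist(),"t",round(s["time"],2),"F",np.round(s["wrist_force"],1))
E
python3 - <<'E'
from h import *
def fit(n,c,m,x1,y1):
    m=cv2.morphologyEx(m.astype(np.uint8),cv2.MORPH_OPEN,np.ones((7,7)))
    cn=max(cv2.findContours(m,0,1)[0],key=cv2.contourArea)
    r=cv2.minAreaRect(cn);b=cv2.boxPoints(r)
    print(c,n,np.round([x1-r[0][1]*.0005,y1-r[0][0]*.0005],4),np.round(np.array(r[1])*.0005,4),round(r[2],1),"corners",[(round(x1-v*.0005,4),round(y1-u*.0005,4)) for u,v in b])
for c in("top","side"):
    im=np.load(c+"0.npz")["im"];d=np.load(c+"0.npz")["d"]
    a=ortho(c,im,.49,.66,.02,.16,.043);h=cv2.cvtColor(a,cv2.COLOR_RGB2HSV)
    fit("blue",c,(h[...,0]>105)&(h[...,0]<125)&(h[...,1]>160)&(h[...,2]>130),.66,.16)
    a=ortho(c,im,.44,.68,-.33,-.1,.045)
    v=a.max(2);hs=cv2.cvtColor(a,cv2.COLOR_RGB2HSV)
    m=(v<130)|((hs[...,0]<40)&(hs[...,1]>100))
    fit("table",c,m,.68,-.1)
    robot.snapshot(c)
    for z in (.045,.074):
      for r in robot.regions_of("gel_viewer",c)[:1]:
        ys,xs=np.nonzero(r["mask"]);P=pts(c,np.c_[xs,ys],d[ys,xs]);
        k=(abs(P[:,2]-z)<.006); print(c,"viewer z",z,k.sum(),cv2.minAreaRect((P[k,:2]*1000).astype(np.float32)))
rows(.56,-.215,.12,-.21)
E
```

```text
top blue [0.5685 0.0876] [0.0939 0.0471] 86.9 corners [(np.float32(0.6141), np.float32(0.1137)), (np.float32(0.6166), np.float32(0.0666)), (np.float32(0.5229), np.float32(0.0616)), (np.float32(0.5203), np.float32(0.1086))]
top table [ 0.5598 -0.2142] [0.1324 0.1724] 8.3 corners [(np.float32(0.4841), np.float32(-0.1363)), (np.float32(0.6547), np.float32(-0.1611)), (np.float32(0.6356), np.float32(-0.2922)), (np.float32(0.465), np.float32(-0.2674))]
top viewer z 0.045 686 ((569.5950927734375, 87.69807434082031), (106.15351867675781, 103.3831787109375), 3.132720708847046)
top viewer z 0.074 324 ((629.70947265625, 91.32115173339844), (32.259300231933594, 101.31786346435547), 3.468125343322754)
side blue [0.5655 0.086 ] [0.0919 0.0452] 88.0 corners [(np.float32(0.6107), np.float32(0.1101)), (np.float32(0.6123), np.float32(0.065)), (np.float32(0.5204), np.float32(0.0618)), (np.float32(0.5188), np.float32(0.1069))]
side table [ 0.5547 -0.2189] [0.2211 0.1703] 8.0 corners [(np.float32(0.4857), np.float32(-0.0976)), (np.float32(0.6543), np.float32(-0.1212)), (np.float32(0.6237), np.float32(-0.3402)), (np.float32(0.4551), np.float32(-0.3166))]
side viewer z 0.045 717 ((577.7210083007812, 94.50782012939453), (127.78279876708984, 100.62501525878906), 1.386710524559021)
side viewer z 0.074 299 ((627.97314453125, 93.66311645507812), (33.729156494140625, 105.65966796875), 2.711138963699341)
xyz [11.37, -7.096, 2.466] rot [0.0, 0.0, 3.173] t 1.6 F [-1.2 -0.  -0.1]
```

Request:
send_rows(
  rows=[
    {"xyz": [1.4, -0.88, 0.2], "delta_rot": [0, 0, 0.4], "claw": 0},
    {"xyz": [2.8, -1.75, 0.4], "delta_rot": [0, 0, 0.8], "claw": 0},
    {"xyz": [4.2, -2.63, 0.6], "delta_rot": [0, 0, 1.2], "claw": 0},
    {"xyz": [5.6, -3.5, 0.8], "delta_rot": [0, 0, 1.6], "claw": 0},
    {"xyz": [7.0, -4.4, 1.0], "delta_rot": [0, 0, 2.0], "claw": 0},
    {"xyz": [8.5, -5.3, 1.5], "delta_rot": [0, 0, 2.4], "claw": 0},
    {"xyz": [10.0, -6.2, 2.0], "delta_rot": [0, 0, 2.8], "claw": 0},
    {"xyz": [11.4, -7.1, 2.4], "delta_rot": [0, 0, 3.17], "claw": 0},
  ],
)

```text
time: 2.6
eef_pos: [0.534, -0.2484, 0.1339]
tool_rot: [[0.978, -0.21, 0.0], [-0.21, -0.978, -0.0], [0.001, 0.0, -1.0]]
wrist_force: [0.6, -0.2, -0.6]
opening: 0.189
grasp_force: 0.0
```

Run:
```python
from h import *
s=robot.sense();print(s["eef_pos"],s["tool_rot"],s["opening"])
rows(.568,-.216,.055,-.208)
```

```text
[ 0.53398748 -0.24843613  0.13386515] [[ 9.77673499e-01 -2.10129254e-01  4.75157400e-04]
 [-2.10129154e-01 -9.77673604e-01 -2.51637062e-04]
 [ 5.17425156e-04  1.46174464e-04 -9.99999855e-01]] 0.18919089144192539
xyz [0.66, -0.972, 1.972] rot [0.001, -0.003, -0.021] t 2.6 F [ 0.6 -0.2 -0.6]
```

Request:
send_rows(
  rows=[
    {"xyz": [0.1, 0, 0.3], "delta_rot": [0, 0, 0], "claw": 0},
    {"xyz": [0.19, 0, 0.7], "delta_rot": [0, 0, 0], "claw": 0},
    {"xyz": [0.19, 0, 1.1], "delta_rot": [0, 0, 0], "claw": 0},
    {"xyz": [0.19, 0, 1.3], "delta_rot": [0, 0, 0], "claw": 0},
    {"xyz": [0.19, 0, 1.4], "delta_rot": [0, 0, 0], "claw": 0},
    {"xyz": [0.19, 0, 1.4], "delta_rot": [0, 0, 0], "claw": 0},
    {"xyz": [0.19, 0, 1.4], "delta_rot": [0, 0, 0], "claw": 0},
    {"xyz": [0.19, 0, 1.4], "delta_rot": [0, 0, 0], "claw": 0},
  ],
)

```text
time: 3.6
eef_pos: [0.5406, -0.2518, 0.0786]
tool_rot: [[0.978, -0.208, 0.001], [-0.208, -0.978, -0.0], [0.001, 0.0, -1.0]]
wrist_force: [0.6, 0.9, 0.6]
opening: 0.006
grasp_force: 0.0
```

Run:
```python
from h import *
rows(.568,-.216,.049,-.208)
im,d=robot.snapshot("side");save("s1.png",cv2.resize(im[90:250,180:400],None,fx=3,fy=3,interpolation=2))
```

```text
xyz [0.484, -1.018, 0.74] rot [0.001, -0.004, -0.008] t 3.6 F [0.6 0.9 0.6]
```

View pics/s1.png

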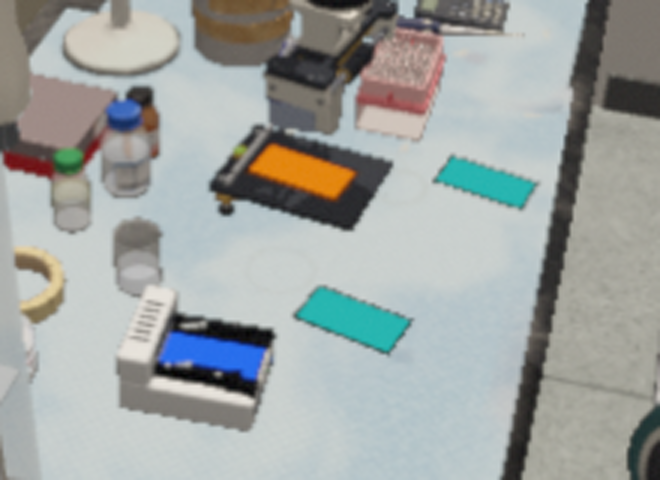

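The side view shows the closed gripper behind the table, at crop (300,100). The filter at (300,170) is untouched. The measured pose equals the commanded one, so I can use the computed shifts directly.

Request:
send_rows(
  rows=[
    {"xyz": [0.2, -0.4, 0.0], "delta_rot": [0, 0, 0], "claw": 0},
    {"xyz": [0.4, -0.8, 0.0], "delta_rot": [0, 0, 0], "claw": 0},
    {"xyz": [0.48, -1.02, 0.2], "delta_rot": [0, 0, 0], "claw": 0},
    {"xyz": [0.48, -1.02, 0.4], "delta_rot": [0, 0, 0], "claw": 0},
    {"xyz": [0.48, -1.02, 0.55], "delta_rot": [0, 0, 0], "claw": 0},
    {"xyz": [0.48, -1.02, 0.65], "delta_rot": [0, 0, 0], "claw": 0},
    {"xyz": [0.48, -1.02, 0.68], "delta_rot": [0, 0, 0], "claw": 0},
    {"xyz": [0.48, -1.02, 0.68], "delta_rot": [0, 0, 0], "claw": 0},
  ],
)

```text
time: 4.65
eef_pos: [0.5676, -0.2161, 0.0511]
tool_rot: [[0.978, -0.208, 0.0], [-0.208, -0.978, -0.0], [0.0, 0.0, -1.0]]
wrist_force: [-1.2, -0.6, -0.3]
opening: 0.007
grasp_force: 0.0
```

Request:
send_rows(
  rows=[
    {"xyz": [0, 0, 0.02], "delta_rot": [0, 0, 0], "claw": 0},
    {"xyz": [0, 0, 0.04], "delta_rot": [0, 0, 0], "claw": 0},
    {"xyz": [0, 0, 0.06], "delta_rot": [0, 0, 0], "claw": 0},
    {"xyz": [0, 0, 0.07], "delta_rot": [0, 0, 0], "claw": 0},
    {"xyz": [0, 0, 0.08], "delta_rot": [0, 0, 0], "claw": 0},
    {"xyz": [0, 0, 0.085], "delta_rot": [0, 0, 0], "claw": 0},
    {"xyz": [0, 0, 0.085], "delta_rot": [0, 0, 0], "claw": 0},
    {"xyz": [0, 0, 0.085], "delta_rot": [0, 0, 0], "claw": 0},
  ],
)

```text
time: 5.65
eef_pos: [0.5677, -0.2158, 0.0476]
tool_rot: [[0.978, -0.208, 0.0], [-0.208, -0.978, -0.0], [0.0, 0.0, -1.0]]
wrist_force: [0.2, -0.7, -0.4]
opening: 0.004
grasp_force: 0.0
```

Request:
send_rows(
  rows=[
    {"xyz": [0, 0, 0.005], "delta_rot": [0, 0, 0], "claw": 0},
    {"xyz": [0, 0, 0.01], "delta_rot": [0, 0, 0], "claw": 0},
    {"xyz": [0, 0, 0.015], "delta_rot": [0, 0, 0], "claw": 0},
    {"xyz": [0, 0, 0.02], "delta_rot": [0, 0, 0], "claw": 0},
    {"xyz": [0, 0, 0.025], "delta_rot": [0, 0, 0], "claw": 0},
    {"xyz": [0, 0, 0.025], "delta_rot": [0, 0, 0], "claw": 0},
    {"xyz": [0, 0, 0.025], "delta_rot": [0, 0, 0], "claw": 0},
    {"xyz": [0, 0, 0.025], "delta_rot": [0, 0, 0], "claw": 0},
  ],
)

```text
time: 6.65
eef_pos: [0.5679, -0.2159, 0.0472]
tool_rot: [[0.978, -0.208, 0.001], [-0.208, -0.978, -0.0], [0.001, 0.0, -1.0]]
wrist_force: [-1.4, 0.2, 7.5]
opening: 0.006
grasp_force: 3.6
```

Request:
send_rows(
  rows=[
    {"xyz": [-0.03, 0, 0.003], "delta_rot": [0, 0, 0], "claw": 0},
    {"xyz": [-0.1, 0, 0.003], "delta_rot": [0, 0, 0], "claw": 0},
    {"xyz": [-0.2, 0, 0.003], "delta_rot": [0, 0, 0], "claw": 0},
    {"xyz": [-0.3, 0, 0.003], "delta_rot": [0, 0, 0], "claw": 0},
    {"xyz": [-0.4, 0, 0.003], "delta_rot": [0, 0, 0], "claw": 0},
    {"xyz": [-0.5, 0, 0.003], "delta_rot": [0, 0, 0], "claw": 0},
    {"xyz": [-0.6, 0, 0.003], "delta_rot": [0, 0, 0], "claw": 0},
    {"xyz": [-0.65, 0, 0.003], "delta_rot": [0, 0, 0], "claw": 0},
  ],
)

```text
time: 7.65
eef_pos: [0.5428, -0.2107, 0.0473]
tool_rot: [[0.978, -0.208, 0.002], [-0.208, -0.978, -0.001], [0.002, 0.0, -1.0]]
wrist_force: [1.8, -0.8, 5.4]
opening: 0.004
grasp_force: 2.9
```

```bash
cat >> h.py <<'E'
def amber(c="top",z=.047,box=(.40,.66,-.31,-.10)):
    im,d=robot.snapshot(c);a=ortho(c,im,*box,z);h=cv2.cvtColor(a,cv2.COLOR_RGB2HSV)
    m=((h[...,0]<25)&(h[...,1]>150)&(h[...,2]>90)).astype(np.uint8);m=cv2.morphologyEx(m,cv2.MORPH_OPEN,np.ones((9,9)))
    cn=max(cv2.findContours(m,0,1)[0],key=cv2.contourArea);r=cv2.minAreaRect(cn)
    print(c,"amber corners",[(round(float(box[1]-v*.0005),4),round(float(box[3]-u*.0005),4)) for u,v in cv2.boxPoints(r)],np.round(np.array(r[1])*.0005,4),round(r[2],1))
    return im,a
E
python3 - <<'E'
from h import *
_,b=amber("top");_,a=amber("side")
save("o1.png",cv2.resize(np.hstack([a,b]),None,fx=.9,fy=.9))
E
```

```text
top amber corners [(0.4879, -0.1718), (0.5261, -0.1798), (0.5146, -0.2342), (0.4765, -0.2261)] [0.0555 0.039 ] 11.9
side amber corners [(0.484, -0.1645), (0.593, -0.187), (0.5801, -0.2496), (0.4711, -0.2271)] [0.0639 0.1112] 11.7
```

View pics/o1.png

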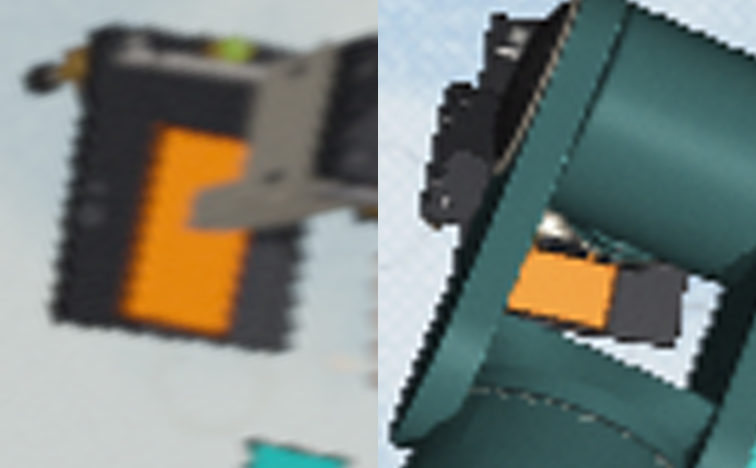

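The side ortho shows the filter slid together with the finger, with its front edge level with the table's. By both cameras the near end is about 5.5 mm inside, so I'll slide another 41 mm.

Request:
send_rows(
  rows=[
    {"xyz": [-0.1, 0, 0.004], "delta_rot": [0, 0, 0], "claw": 0},
    {"xyz": [-0.24, 0, 0.004], "delta_rot": [0, 0, 0], "claw": 0},
    {"xyz": [-0.38, 0, 0.004], "delta_rot": [0, 0, 0], "claw": 0},
    {"xyz": [-0.52, 0, 0.004], "delta_rot": [0, 0, 0], "claw": 0},
    {"xyz": [-0.66, 0, 0.004], "delta_rot": [0, 0, 0], "claw": 0},
    {"xyz": [-0.8, 0, 0.004], "delta_rot": [0, 0, 0], "claw": 0},
    {"xyz": [-0.93, 0, 0.004], "delta_rot": [0, 0, 0], "claw": 0},
    {"xyz": [-1.03, 0, 0.004], "delta_rot": [0, 0, 0], "claw": 0},
  ],
)

```text
time: 8.75
eef_pos: [0.5026, -0.2021, 0.0473]
tool_rot: [[0.978, -0.208, 0.002], [-0.208, -0.978, -0.001], [0.002, 0.0, -1.0]]
wrist_force: [2.9, -0.3, 7.1]
opening: 0.008
grasp_force: 3.5
```

Run:
```python
from h import *
_,b=amber("top");_,a=amber("side")
print(robot.sense()["wrist_force"],robot.sense()["eef_pos"])
```

```text
top amber corners [(0.448, -0.1645), (0.4814, -0.1721), (0.4695, -0.2245), (0.4361, -0.217)] [0.0538 0.0342] 12.7
side amber corners [(0.4458, -0.1571), (0.5522, -0.1783), (0.5398, -0.2405), (0.4334, -0.2192)] [0.0633 0.1086] 11.3
[-1.21540759  0.7164845   8.8215188 ] [ 0.50225317 -0.20204875  0.04721469]
```

Request:
send_rows(
  rows=[
    {"xyz": [0, 0, -0.2], "delta_rot": [0, 0, 0], "claw": 0},
    {"xyz": [0, 0, -0.7], "delta_rot": [0, 0, 0], "claw": 0},
    {"xyz": [0, 0, -1.3], "delta_rot": [0, 0, 0], "claw": 1},
    {"xyz": [-0.4, 0, -1.3], "delta_rot": [0, 0, 0], "claw": 1},
    {"xyz": [-0.9, 0, -1.3], "delta_rot": [0, 0, 0], "claw": 1},
    {"xyz": [-1.385, 0.01, -1.3], "delta_rot": [0, 0, 0], "claw": 1},
    {"xyz": [-1.385, 0.01, -1.3], "delta_rot": [0, 0, 0], "claw": 1},
    {"xyz": [-1.385, 0.01, -1.3], "delta_rot": [0, 0, 0], "claw": 1},
  ],
)

```text
time: 9.85
eef_pos: [0.4478, -0.1908, 0.0983]
tool_rot: [[0.978, -0.208, 0.0], [-0.208, -0.978, -0.0], [0.0, 0.0, -1.0]]
wrist_force: [-0.7, 0.3, -0.0]
opening: 0.606
grasp_force: 0.0
```

Run:
```python
from h import *
_,a=amber("side");_,b=amber("top")
save("o2.png",np.hstack([a,b]))
rows(.448,-.191,.029,-.207)
```

```text
side amber corners [(0.4461, -0.1567), (0.5524, -0.1785), (0.5394, -0.2417), (0.4331, -0.2199)] [0.0645 0.1085] 11.6Traceback (most recent call last):
  File "<stdin>", line 2, in <module>
  File "h.py", line 34, in amber
    cn=max(cv2.findContours(m,0,1)[0],key=cv2.contourArea);r=cv2.minAreaRect(cn)
ValueError: max() iterable argument is empty
```

Request:
send_rows(
  rows=[
    {"xyz": [0, 0, 0], "delta_rot": [0, 0, 0], "claw": 1},
    {"xyz": [0, 0, 0.1], "delta_rot": [0, 0, 0], "claw": 1},
    {"xyz": [0, 0, 0.3], "delta_rot": [0, 0, 0], "claw": 1},
    {"xyz": [0, 0, 0.6], "delta_rot": [0, 0, 0], "claw": 1},
    {"xyz": [0, 0, 0.9], "delta_rot": [0, 0, 0], "claw": 1},
    {"xyz": [0, 0, 1.2], "delta_rot": [0, 0, 0], "claw": 1},
    {"xyz": [0, 0, 1.5], "delta_rot": [0, 0, 0], "claw": 1},
    {"xyz": [0, 0, 1.73], "delta_rot": [0, 0, 0], "claw": 1},
  ],
)

```text
time: 10.95
eef_pos: [0.4476, -0.1907, 0.0282]
tool_rot: [[0.978, -0.208, -0.0], [-0.208, -0.978, 0.0], [-0.0, -0.0, -1.0]]
wrist_force: [1.4, -0.2, -0.2]
opening: 1.0
grasp_force: 0.0
```

Run:
```python
from h import *
im,a=amber("side")
save("o2.png",cv2.resize(im[120:200,240:340],None,fx=7,fy=7,interpolation=2))
rows(.448,-.191,.029,-.207)
```

```text
side amber corners [(0.4769, -0.1632), (0.5525, -0.1788), (0.5397, -0.241), (0.4641, -0.2254)] [0.0635 0.0772] 11.7
xyz [0.024, 0.009, -0.046] rot [-0.003, 0.009, -0.014] t 11.0 F [ 0.3  1.4 -1.2]
```

View pics/o2.png

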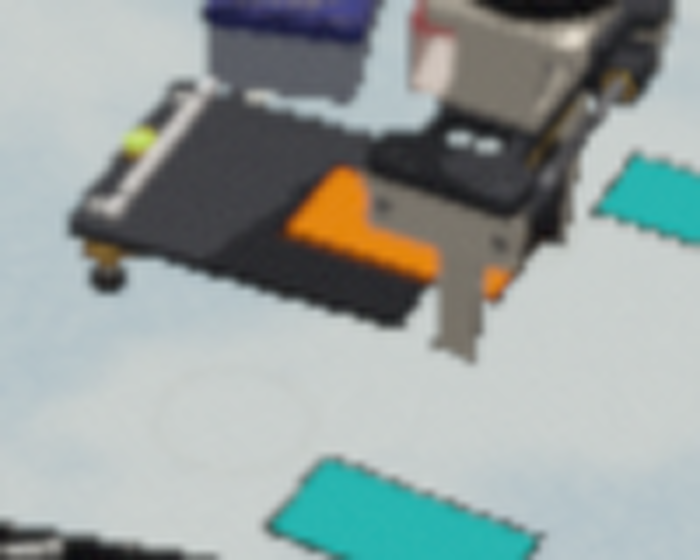

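The side view shows the open fingers straddling the overhanging end, with the near finger at (460,300) and the filter tip at (500,285). They are clear of the table edge, so I'll close.

Request:
send_rows(
  rows=[
    {"xyz": [0, 0, 0], "delta_rot": [0, 0, 0], "claw": 0.5},
    {"xyz": [0, 0, 0], "delta_rot": [0, 0, 0], "claw": 0.5},
    {"xyz": [0, 0, 0], "delta_rot": [0, 0, 0], "claw": 0.5},
    {"xyz": [0, 0, 0], "delta_rot": [0, 0, 0], "claw": 0.5},
    {"xyz": [0, 0, 0], "delta_rot": [0, 0, 0], "claw": 0.5},
    {"xyz": [0, 0, 0], "delta_rot": [0, 0, 0], "claw": 0.5},
    {"xyz": [0, 0, 0], "delta_rot": [0, 0, 0], "claw": 0.5},
    {"xyz": [0, 0, 0], "delta_rot": [0, 0, 0], "claw": 0.5},
  ],
)

```text
time: 12.0
eef_pos: [0.4477, -0.1907, 0.0291]
tool_rot: [[0.978, -0.208, 0.0], [-0.208, -0.978, 0.0], [0.0, -0.0, -1.0]]
wrist_force: [0.3, 1.0, -0.8]
opening: 0.631
grasp_force: 30.0
```

Request:
send_rows(
  rows=[
    {"xyz": [0, 0, -0.05], "delta_rot": [0, 0, 0], "claw": 0.5},
    {"xyz": [0, 0, -0.15], "delta_rot": [0, 0, 0], "claw": 0.5},
    {"xyz": [0, 0, -0.3], "delta_rot": [0, 0, 0], "claw": 0.5},
    {"xyz": [0, 0, -0.5], "delta_rot": [0, 0, 0], "claw": 0.5},
    {"xyz": [0, 0, -0.7], "delta_rot": [0, 0, 0], "claw": 0.5},
    {"xyz": [0, 0, -0.9], "delta_rot": [0, 0, 0], "claw": 0.5},
    {"xyz": [0, 0, -1.0], "delta_rot": [0, 0, 0], "claw": 0.5},
    {"xyz": [0, 0, -1.0], "delta_rot": [0, 0, 0], "claw": 0.5},
  ],
)

```text
time: 13.0
eef_pos: [0.4478, -0.1908, 0.0694]
tool_rot: [[0.978, -0.208, 0.0], [-0.208, -0.978, -0.0], [0.0, 0.0, -1.0]]
wrist_force: [0.9, 0.0, -1.1]
opening: 0.626
grasp_force: 30.0
```

Run:
```python
from h import *
im,a=amber("side",z=.086)
hs=cv2.cvtColor(im,cv2.COLOR_RGB2HSV);_,d=robot.snapshot("side")
m=(hs[...,0]<25)&(hs[...,1]>150)&(hs[...,2]>90);m[:110]=0;m[200:]=0;m[:,:230]=0;m[:,350:]=0
ys,xs=np.nonzero(m&(d>0));P=pts("side",np.c_[xs,ys],d[ys,xs])
P=P[abs(P[:,2]-.085)<.03]
A=np.c_[P[:,:2]-P[:,:2].mean(0),np.ones(len(P))];print(len(P),P.mean(0),np.linalg.lstsq(A,P[:,2],rcond=None)[0])
save("o3.png",cv2.resize(im[100:200,230:350],None,fx=6,fy=6,interpolation=2))
```

```text
side amber corners [(0.4695, -0.1612), (0.5518, -0.1785), (0.5392, -0.2386), (0.4568, -0.2213)] [0.0614 0.0842] 11.9
195 [ 0.50709855 -0.19303871  0.08596599] [-0.01388345  0.03289846  0.08596599]
```

View pics/o3.png

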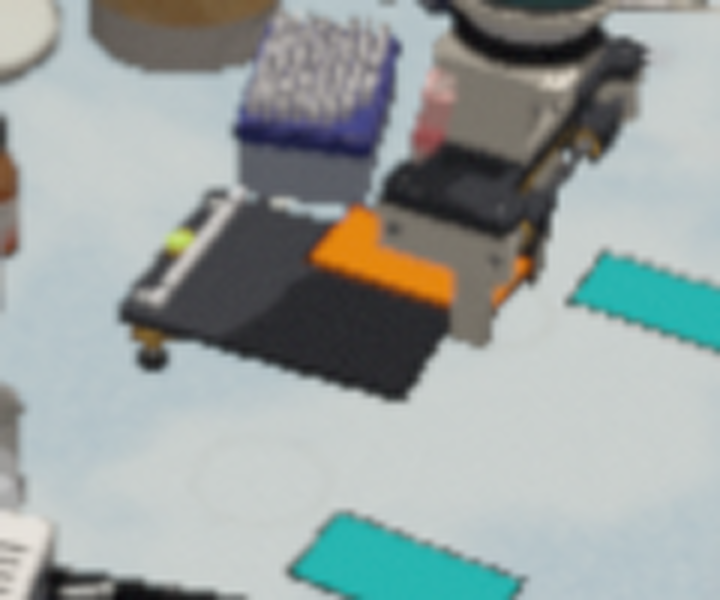

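Held level, with the top surface at 0.086 as expected. Next I carry it to in front of the viewer.

Request:
send_rows(
  rows=[
    {"xyz": [-0.12, -0.3, 0], "delta_rot": [0, 0, -0.07], "claw": 0.5},
    {"xyz": [-0.45, -1.0, 0], "delta_rot": [0, 0, -0.25], "claw": 0.5},
    {"xyz": [-0.9, -2.0, 0], "delta_rot": [0, 0, -0.5], "claw": 0.5},
    {"xyz": [-1.4, -3.15, 0], "delta_rot": [0, 0, -0.75], "claw": 0.5},
    {"xyz": [-1.9, -4.3, 0], "delta_rot": [0, 0, -1.0], "claw": 0.5},
    {"xyz": [-2.35, -5.3, 0], "delta_rot": [0, 0, -1.25], "claw": 0.5},
    {"xyz": [-2.6, -6.0, 0], "delta_rot": [0, 0, -1.4], "claw": 0.5},
    {"xyz": [-2.73, -6.3, 0], "delta_rot": [0, 0, -1.49], "claw": 0.5},
  ],
)

```text
time: 14.1
eef_pos: [0.3926, 0.08, 0.0689]
tool_rot: [[0.999, 0.054, -0.0], [0.054, -0.999, 0.0], [0.0, -0.0, -1.0]]
wrist_force: [0.1, 0.1, 0.1]
opening: 0.628
grasp_force: 30.0
```

Run:
```python
from h import *
rows(.3936,.0788,.045,.052)
```

```text
xyz [0.024, 0.032, 0.599] rot [-0.001, -0.0, 0.009] t 14.1 F [0.1 0.1 0.1]
```

Request:
send_rows(
  rows=[
    {"xyz": [0, 0.03, 0.15], "delta_rot": [0, 0, 0], "claw": 0.5},
    {"xyz": [0, 0.03, 0.3], "delta_rot": [0, 0, 0], "claw": 0.5},
    {"xyz": [0, 0.03, 0.45], "delta_rot": [0, 0, 0], "claw": 0.5},
    {"xyz": [0, 0.03, 0.6], "delta_rot": [0, 0, 0], "claw": 0.5},
    {"xyz": [0, 0.03, 0.7], "delta_rot": [0, 0, 0], "claw": 0.5},
    {"xyz": [0, 0.03, 0.75], "delta_rot": [0, 0, 0], "claw": 0.5},
    {"xyz": [0, 0.03, 0.75], "delta_rot": [0, 0, 0], "claw": 0.5},
    {"xyz": [0, 0.03, 0.75], "delta_rot": [0, 0, 0], "claw": 0.5},
  ],
)

```text
time: 15.1
eef_pos: [0.3934, 0.0773, 0.0393]
tool_rot: [[0.999, 0.051, 0.0], [0.051, -0.999, 0.0], [0.0, -0.0, -1.0]]
wrist_force: [-0.1, 0.5, -0.2]
opening: 0.63
grasp_force: 30.0
```

Run:
```python
from h import *
rows(.3936,.0788,.045,.052)
o=[]
for c in("side","top"):
    im,d=robot.snapshot(c)
    a=ortho(c,im,.36,.66,.01,.16,.055);o.append(a);h=cv2.cvtColor(a,cv2.COLOR_RGB2HSV)
    m=((h[...,0]<25)&(h[...,1]>150)&(h[...,2]>90)).astype(np.uint8);m=cv2.morphologyEx(m,cv2.MORPH_OPEN,np.ones((9,9)))
    cs=cv2.findContours(m,0,1)[0]
    if cs:
        r=cv2.minAreaRect(max(cs,key=cv2.contourArea));print(c,[(round(float(.66-v*.0005),4),round(float(.16-u*.0005),4)) for u,v in cv2.boxPoints(r)],r[2])
    h=cv2.cvtColor(im,cv2.COLOR_RGB2HSV)
    m=(h[...,0]<25)&(h[...,1]>150)&(h[...,2]>90)&(d>0);ys,xs=np.nonzero(m);P=pts(c,np.c_[xs,ys],d[ys,xs])
    P=P[(abs(P[:,2]-.055)<.02)&(abs(P[:,0]-.45)<.08)&(abs(P[:,1]-.085)<.04)]
    if len(P)>20:
        A=np.c_[P[:,:2]-P[:,:2].mean(0),np.ones(len(P))];print(len(P),P.mean(0),np.linalg.lstsq(A,P[:,2],rcond=None)[0])
save("o4.png",np.hstack(o))
```

```text
xyz [0.006, -0.037, -0.143] rot [-0.0, -0.002, -0.008] t 15.1 F [-0.1  0.5 -0.2]
side [(0.4895, 0.1107), (0.4923, 0.0547), (0.4045, 0.0503), (0.4017, 0.1063)] 87.1375961303711
285 [0.46007981 0.08523259 0.05576811] [-0.00754294  0.017958    0.05576811]
top [(0.4928, 0.1098), (0.4948, 0.0541), (0.4526, 0.0525), (0.4506, 0.1082)] 87.91743469238281
228 [0.47366327 0.08110733 0.05535578] [-0.01775792  0.02085507  0.05535578]
```

View pics/o4.png

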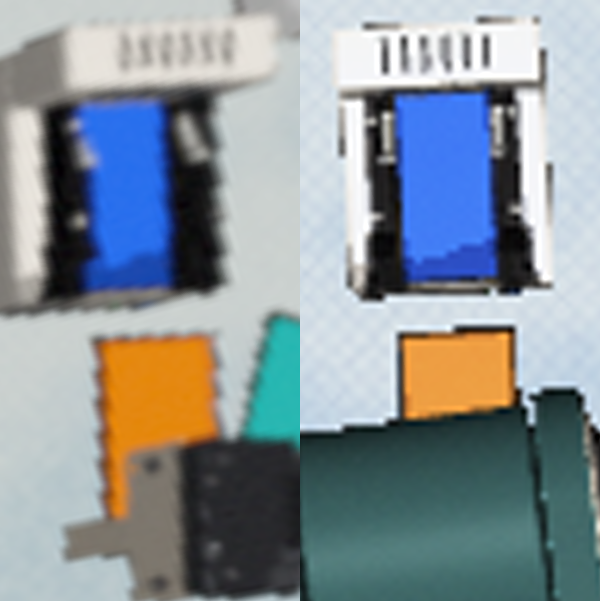

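Ortho at z=0.055: the filter's far end is at rows 330-345, 20 mm short of the mouth. It is about 2.3 mm to the right (−y) of the viewer's centreline in both views, and the angles agree. I'll shift and advance over the open part of the mouth.

Request:
send_rows(
  rows=[
    {"xyz": [0.0, -0.03, 0], "delta_rot": [0, 0, 0], "claw": 0.5},
    {"xyz": [0.1, -0.057, 0], "delta_rot": [0, 0, 0], "claw": 0.5},
    {"xyz": [0.25, -0.057, 0], "delta_rot": [0, 0, 0], "claw": 0.5},
    {"xyz": [0.4, -0.057, 0], "delta_rot": [0, 0, 0], "claw": 0.5},
    {"xyz": [0.55, -0.057, 0], "delta_rot": [0, 0, 0], "claw": 0.5},
    {"xyz": [0.7, -0.057, 0.02], "delta_rot": [0, 0, 0], "claw": 0.5},
    {"xyz": [0.8, -0.057, 0.04], "delta_rot": [0, 0, 0], "claw": 0.5},
    {"xyz": [0.8, -0.057, 0.06], "delta_rot": [0, 0, 0], "claw": 0.5},
  ],
)

```text
time: 16.2
eef_pos: [0.4253, 0.0812, 0.0365]
tool_rot: [[0.999, 0.051, -0.0], [0.051, -0.999, -0.0], [-0.0, 0.0, -1.0]]
wrist_force: [1.1, -0.6, -0.6]
opening: 0.627
grasp_force: 30.0
```

Request:
send_rows(
  rows=[
    {"xyz": [0, 0, 0.01], "delta_rot": [0, 0, 0], "claw": 0.5},
    {"xyz": [0, 0, 0.02], "delta_rot": [0, 0, 0], "claw": 0.5},
    {"xyz": [0, 0, 0.03], "delta_rot": [0, 0, 0], "claw": 0.5},
    {"xyz": [0, 0, 0.04], "delta_rot": [0, 0, 0], "claw": 0.5},
    {"xyz": [0, 0, 0.05], "delta_rot": [0, 0, 0], "claw": 0.5},
    {"xyz": [0, 0, 0.05], "delta_rot": [0, 0, 0], "claw": 0.5},
    {"xyz": [0, 0, 0.05], "delta_rot": [0, 0, 0], "claw": 0.5},
    {"xyz": [0, 0, 0.05], "delta_rot": [0, 0, 0], "claw": 0.5},
  ],
)

```text
time: 17.2
eef_pos: [0.4252, 0.0812, 0.0347]
tool_rot: [[0.999, 0.051, 0.0], [0.051, -0.999, 0.0], [0.0, -0.0, -1.0]]
wrist_force: [0.2, 0.1, -0.3]
opening: 0.626
grasp_force: 30.0
```

Run:
```python
from h import *
rows(.3936,.0788,.0325,.052);s=robot.sense();print(s["eef_pos"],s["ft_torque"])
```

```text
xyz [-0.792, 0.02, 0.055] rot [-0.0, -0.0, -0.008] t 17.2 F [ 0.2  0.1 -0.3]
[0.42519311 0.08118177 0.03469892] [0.01359576 0.067214   0.02083678]
```

Request:
send_rows(
  rows=[
    {"xyz": [0, 0, 0.01], "delta_rot": [0, 0, 0], "claw": 0.5},
    {"xyz": [0, 0, 0.015], "delta_rot": [0, 0, 0], "claw": 0.5},
    {"xyz": [0, 0, 0.02], "delta_rot": [0, 0, 0], "claw": 0.5},
    {"xyz": [0, 0, 0.025], "delta_rot": [0, 0, 0], "claw": 0.5},
    {"xyz": [0, 0, 0.03], "delta_rot": [0, 0, 0], "claw": 0.5},
    {"xyz": [0, 0, 0.035], "delta_rot": [0, 0, 0], "claw": 0.5},
    {"xyz": [0, 0, 0.035], "delta_rot": [0, 0, 0], "claw": 0.5},
    {"xyz": [0, 0, 0.035], "delta_rot": [0, 0, 0], "claw": 0.5},
  ],
)

```text
time: 18.2
eef_pos: [0.4252, 0.0812, 0.0333]
tool_rot: [[0.999, 0.051, 0.0], [0.051, -0.999, -0.0], [0.0, 0.0, -1.0]]
wrist_force: [-0.8, 0.6, -0.7]
opening: 0.632
grasp_force: 30.0
```

Run:
```python
from h import *
for i in range(3):
    robot.snapshot("side");s=robot.sense();print(s["eef_pos"],s["wrist_force"],s["ft_torque"])
```

```text
[0.42519586 0.08117479 0.03330289] [-0.78725263 -0.323148   -0.1288672 ] [ 0.02113217 -0.00532435 -0.01915925]
[0.4251902  0.08116922 0.03329226] [ 0.70351687  0.04591552 -0.62918358] [-0.04056435  0.02363477 -0.00286055]
[0.42516152 0.08116228 0.03326034] [-0.86501861 -0.47925635 -0.13344683] [ 0.02551716  0.03347105 -0.00430843]
```

Request:
send_rows(
  rows=[
    {"xyz": [0.06, 0, 0], "delta_rot": [0, 0, 0], "claw": 0.5},
    {"xyz": [0.12, 0, 0], "delta_rot": [0, 0, 0], "claw": 0.5},
    {"xyz": [0.18, 0, 0], "delta_rot": [0, 0, 0], "claw": 0.5},
    {"xyz": [0.24, 0, 0], "delta_rot": [0, 0, 0], "claw": 0.5},
    {"xyz": [0.3, 0, 0], "delta_rot": [0, 0, 0], "claw": 0.5},
    {"xyz": [0.36, 0, 0], "delta_rot": [0, 0, 0], "claw": 0.5},
    {"xyz": [0.42, 0, 0], "delta_rot": [0, 0, 0], "claw": 0.5},
    {"xyz": [0.48, 0, 0], "delta_rot": [0, 0, 0], "claw": 0.5},
  ],
)

```text
time: 19.35
eef_pos: [0.4445, 0.0821, 0.0333]
tool_rot: [[0.999, 0.051, 0.0], [0.051, -0.999, 0.0], [0.0, -0.0, -1.0]]
wrist_force: [0.8, 0.3, -0.1]
opening: 0.63
grasp_force: 30.0
```

Run:
```python
from h import *
for i in range(3):
    robot.snapshot("side");s=robot.sense();print(s["eef_pos"],s["wrist_force"],s["ft_torque"])
im,d=robot.snapshot("side");im2,d=robot.snapshot("top")
save("o5.png",np.hstack([cv2.resize(im[175:255,200:300],(400,320),interpolation=2),cv2.resize(im2[160:240,200:300],(400,320),interpolation=2)]))
```

```text
[0.44473331 0.08217791 0.03332432] [ 0.34539168 -0.21230632 -0.16808474] [0.033805   0.03140172 0.03180923]
[0.44453387 0.08214655 0.0332785 ] [-0.30859568  0.23410207 -0.57029744] [ 0.01384903  0.032545   -0.02031563]
[0.44439855 0.08213627 0.03323232] [ 0.52552126 -0.18059453  0.85139316] [0.00363565 0.01366961 0.00868161]
```

View pics/o5.png

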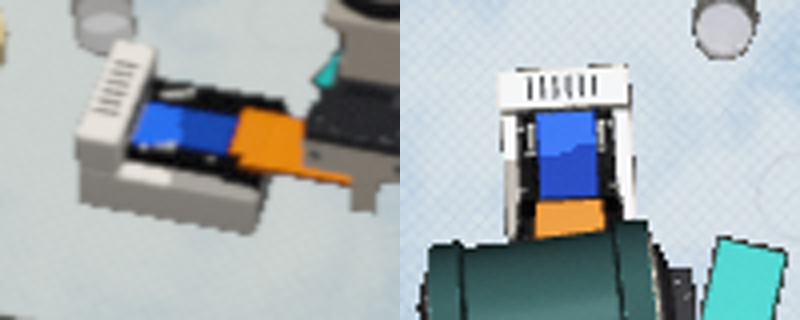

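The filter's tip is inside the flare and roughly centred, perhaps 1 mm right. I'll nudge it left and go on.

Request:
send_rows(
  rows=[
    {"xyz": [0.03, -0.02, 0], "delta_rot": [0, 0, 0], "claw": 0.5},
    {"xyz": [0.07, -0.02, 0], "delta_rot": [0, 0, 0], "claw": 0.5},
    {"xyz": [0.11, -0.02, 0], "delta_rot": [0, 0, 0], "claw": 0.5},
    {"xyz": [0.15, -0.02, 0], "delta_rot": [0, 0, 0], "claw": 0.5},
    {"xyz": [0.19, -0.02, 0], "delta_rot": [0, 0, 0], "claw": 0.5},
    {"xyz": [0.23, -0.02, 0], "delta_rot": [0, 0, 0], "claw": 0.5},
    {"xyz": [0.27, -0.02, 0], "delta_rot": [0, 0, 0], "claw": 0.5},
    {"xyz": [0.3, -0.02, 0], "delta_rot": [0, 0, 0], "claw": 0.5},
  ],
)

```text
time: 20.6
eef_pos: [0.4564, 0.0835, 0.0333]
tool_rot: [[0.999, 0.051, 0.0], [0.051, -0.999, -0.0], [0.0, 0.0, -1.0]]
wrist_force: [0.0, -0.0, -0.2]
opening: 0.629
grasp_force: 30.0
```

```bash
cat > f.py <<'E'
from h import *
F=[]
for i in range(4):
    robot.snapshot("side");s=robot.sense();F.append(np.r_[s["wrist_force"],s["ft_torque"]])
print(s["time"],s["eef_pos"],np.round(np.mean(F,0),2),s["opening"])
E
python3 f.py
```

```text
20.8 [0.45627757 0.08353715 0.03325189] [-0.23 -0.11 -0.4   0.02  0.02  0.  ] 0.6303840507478161
```

Request:
send_rows(
  rows=[
    {"xyz": [0.06, 0, 0], "delta_rot": [0, 0, 0], "claw": 0.5},
    {"xyz": [0.12, 0, 0], "delta_rot": [0, 0, 0], "claw": 0.5},
    {"xyz": [0.18, 0, 0], "delta_rot": [0, 0, 0], "claw": 0.5},
    {"xyz": [0.24, 0, 0], "delta_rot": [0, 0, 0], "claw": 0.5},
    {"xyz": [0.3, 0, 0], "delta_rot": [0, 0, 0], "claw": 0.5},
    {"xyz": [0.36, 0, 0], "delta_rot": [0, 0, 0], "claw": 0.5},
    {"xyz": [0.42, 0, 0], "delta_rot": [0, 0, 0], "claw": 0.5},
    {"xyz": [0.5, 0, 0], "delta_rot": [0, 0, 0], "claw": 0.5},
  ],
)

```text
time: 21.8
eef_pos: [0.4764, 0.0846, 0.0333]
tool_rot: [[0.999, 0.051, -0.0], [0.051, -0.999, -0.0], [-0.0, 0.0, -1.0]]
wrist_force: [-0.6, 0.4, -0.2]
opening: 0.633
grasp_force: 30.0
```

```bash
python3 f.py
```

```text
22.0 [0.47627382 0.08453459 0.03321705] [-0.15 -0.48 -0.56 -0.01  0.01 -0.02] 0.6298872142610452
```

Request:
send_rows(
  rows=[
    {"xyz": [0.06, 0, 0], "delta_rot": [0, 0, 0], "claw": 0.5},
    {"xyz": [0.12, 0, 0], "delta_rot": [0, 0, 0], "claw": 0.5},
    {"xyz": [0.18, 0, 0], "delta_rot": [0, 0, 0], "claw": 0.5},
    {"xyz": [0.24, 0, 0], "delta_rot": [0, 0, 0], "claw": 0.5},
    {"xyz": [0.3, 0, 0.005], "delta_rot": [0, 0, 0], "claw": 0.5},
    {"xyz": [0.36, 0, 0.01], "delta_rot": [0, 0, 0], "claw": 0.5},
    {"xyz": [0.42, 0, 0.015], "delta_rot": [0, 0, 0], "claw": 0.5},
    {"xyz": [0.48, 0, 0.015], "delta_rot": [0, 0, 0], "claw": 0.5},
  ],
)

```text
time: 23.0
eef_pos: [0.4956, 0.0855, 0.0326]
tool_rot: [[0.999, 0.051, -0.0], [0.051, -0.999, -0.0], [-0.0, 0.0, -1.0]]
wrist_force: [-0.3, 0.0, 0.1]
opening: 0.633
grasp_force: 30.0
```

```bash
python3 f.py
```

```text
23.2 [0.49550868 0.0855371  0.03272009] [ 0.44 -0.67 -0.36 -0.12 -0.05 -0.04] 0.6309788614809182
```

Request:
send_rows(
  rows=[
    {"xyz": [0.03, 0, 0], "delta_rot": [0, 0, 0], "claw": 0.5},
    {"xyz": [0.06, 0, 0], "delta_rot": [0, 0, 0], "claw": 0.5},
    {"xyz": [0.08, 0, 0], "delta_rot": [0, 0, 0], "claw": 0.5},
    {"xyz": [0.1, 0, 0], "delta_rot": [0, 0, 0], "claw": 0.5},
    {"xyz": [0.12, 0, 0], "delta_rot": [0, 0, 0], "claw": 0.5},
    {"xyz": [0.14, 0, 0], "delta_rot": [0, 0, 0], "claw": 0.5},
    {"xyz": [0.15, 0, 0], "delta_rot": [0, 0, 0], "claw": 0.5},
    {"xyz": [0.15, 0, 0], "delta_rot": [0, 0, 0], "claw": 0.5},
  ],
)

```text
time: 24.2
eef_pos: [0.5015, 0.0858, 0.0327]
tool_rot: [[0.999, 0.051, 0.0], [0.051, -0.999, -0.0], [0.0, 0.0, -1.0]]
wrist_force: [-2.2, -2.0, -0.4]
opening: 0.632
grasp_force: 30.0
```

```bash
python3 f.py
```

```text
24.4 [0.50147651 0.08583785 0.03271602] [-2.93 -1.76 -0.39 -0.28  0.43 -0.05] 0.6307586509776371
```

Request:
send_rows(
  rows=[
    {"xyz": [0, 0, 0], "delta_rot": [0, 0, 0], "claw": 1},
    {"xyz": [0, 0, 0], "delta_rot": [0, 0, 0], "claw": 1},
    {"xyz": [0, 0, 0], "delta_rot": [0, 0, 0], "claw": 1},
    {"xyz": [-0.1, 0, 0], "delta_rot": [0, 0, 0], "claw": 1},
    {"xyz": [-0.4, 0, 0], "delta_rot": [0, 0, 0], "claw": 1},
    {"xyz": [-0.75, 0, -0.1], "delta_rot": [0, 0, 0], "claw": 0.6},
    {"xyz": [-0.9, 0, -0.2], "delta_rot": [0, 0, 0], "claw": 0},
    {"xyz": [-0.9, 0, -0.2], "delta_rot": [0, 0, 0], "claw": 0},
  ],
)

```text
time: 25.4
eef_pos: [0.4654, 0.084, 0.0412]
tool_rot: [[0.999, 0.051, 0.001], [0.051, -0.999, 0.0], [0.001, -0.0, -1.0]]
wrist_force: [-0.5, 0.9, 0.2]
opening: 0.725
grasp_force: 0.0
```

Request:
send_rows(
  rows=[
    {"xyz": [0, 0, 0], "delta_rot": [0, 0, 0], "claw": 0},
    {"xyz": [0, 0, 0], "delta_rot": [0, 0, 0], "claw": 0},
    {"xyz": [0, 0, 0], "delta_rot": [0, 0, 0], "claw": 0},
    {"xyz": [0, 0, 0], "delta_rot": [0, 0, 0], "claw": 0},
    {"xyz": [0, 0, 0], "delta_rot": [0, 0, 0], "claw": 0},
    {"xyz": [0, 0, 0], "delta_rot": [0, 0, 0], "claw": 0},
    {"xyz": [0, 0, 0], "delta_rot": [0, 0, 0], "claw": 0},
    {"xyz": [0, 0, 0], "delta_rot": [0, 0, 0], "claw": 0},
  ],
)

```text
time: 26.4
eef_pos: [0.4655, 0.084, 0.0407]
tool_rot: [[0.999, 0.051, -0.0], [0.051, -0.999, 0.0], [-0.0, -0.0, -1.0]]
wrist_force: [-0.2, -0.2, -0.1]
opening: 0.007
grasp_force: 0.0
```

```bash
python3 f.py
python3 - <<'E'
from h import *
im,d=robot.snapshot("side");im2,d=robot.snapshot("top")
save("o6.png",np.hstack([cv2.resize(im[175:255,200:300],(400,320),interpolation=2),cv2.resize(im2[160:240,200:300],(400,320),interpolation=2)]))
E
```

```text
26.6 [0.46547424 0.08401981 0.04067723] [ 0.42 -0.04 -0.45  0.02  0.02  0.02] 0.00273186111830399
```

View pics/o6.png

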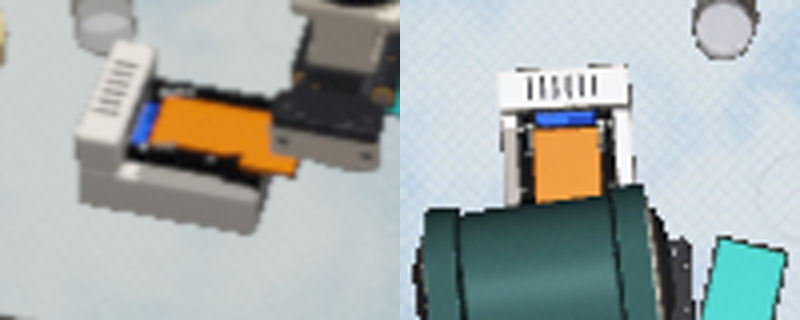

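The filter lies in the guides with a strip of blue left before the stop, and the closed fingers sit behind its near end. Now I push gently.

Request:
send_rows(
  rows=[
    {"xyz": [0.1, 0, 0], "delta_rot": [0, 0, 0], "claw": 0},
    {"xyz": [0.2, 0, 0], "delta_rot": [0, 0, 0], "claw": 0},
    {"xyz": [0.3, 0, 0], "delta_rot": [0, 0, 0], "claw": 0},
    {"xyz": [0.4, 0, 0], "delta_rot": [0, 0, 0], "claw": 0},
    {"xyz": [0.46, 0, 0], "delta_rot": [0, 0, 0], "claw": 0},
    {"xyz": [0.5, 0, 0], "delta_rot": [0, 0, 0], "claw": 0},
    {"xyz": [0.54, 0, 0], "delta_rot": [0, 0, 0], "claw": 0},
    {"xyz": [0.58, 0, 0], "delta_rot": [0, 0, 0], "claw": 0},
  ],
)

```text
time: 27.7
eef_pos: [0.4887, 0.0852, 0.0406]
tool_rot: [[0.999, 0.051, -0.0], [0.051, -0.999, -0.0], [-0.0, 0.0, -1.0]]
wrist_force: [-2.0, -0.1, -1.1]
opening: 0.004
grasp_force: 1.2
```

```bash
python3 f.py
```

```text
27.9 [0.48880481 0.08519296 0.04074543] [-1.   -0.12 -0.25 -0.04  0.19 -0.02] 0.00451959327894875
```

Request:
send_rows(
  rows=[
    {"xyz": [0.02, 0, 0], "delta_rot": [0, 0, 0], "claw": 0},
    {"xyz": [0.035, 0, 0], "delta_rot": [0, 0, 0], "claw": 0},
    {"xyz": [0.05, 0, 0], "delta_rot": [0, 0, 0], "claw": 0},
    {"xyz": [0.065, 0, 0], "delta_rot": [0, 0, 0], "claw": 0},
    {"xyz": [0.08, 0, 0], "delta_rot": [0, 0, 0], "claw": 0},
    {"xyz": [0.09, 0, 0], "delta_rot": [0, 0, 0], "claw": 0},
    {"xyz": [0.1, 0, 0], "delta_rot": [0, 0, 0], "claw": 0},
    {"xyz": [0.1, 0, 0], "delta_rot": [0, 0, 0], "claw": 0},
  ],
)

```text
time: 28.9
eef_pos: [0.4927, 0.0854, 0.0407]
tool_rot: [[0.999, 0.051, 0.0], [0.051, -0.999, -0.0], [0.0, 0.0, -1.0]]
wrist_force: [-2.5, -1.3, -1.2]
opening: 0.009
grasp_force: 0.9
```

```bash
python3 f.py
```

```text
29.1 [0.49269895 0.08539611 0.04071081] [-1.7  -0.65 -0.16 -0.08  0.29 -0.01] 0.005817575659482617
```

Request:
send_rows(
  rows=[
    {"xyz": [0.01, 0, 0], "delta_rot": [0, 0, 0], "claw": 0},
    {"xyz": [0.015, 0, 0], "delta_rot": [0, 0, 0], "claw": 0},
    {"xyz": [0.02, 0, 0], "delta_rot": [0, 0, 0], "claw": 0},
    {"xyz": [0.025, 0, 0], "delta_rot": [0, 0, 0], "claw": 0},
    {"xyz": [0.03, 0, 0], "delta_rot": [0, 0, 0], "claw": 0},
    {"xyz": [0.035, 0, 0], "delta_rot": [0, 0, 0], "claw": 0},
    {"xyz": [0.04, 0, 0], "delta_rot": [0, 0, 0], "claw": 0},
    {"xyz": [0.04, 0, 0], "delta_rot": [0, 0, 0], "claw": 0},
  ],
)

```text
time: 30.1
eef_pos: [0.4943, 0.0855, 0.0407]
tool_rot: [[0.999, 0.051, 0.0], [0.051, -0.999, 0.0], [0.0, -0.0, -1.0]]
wrist_force: [-2.4, -1.3, -1.3]
opening: 0.006
grasp_force: 1.0
```

```bash
python3 f.py
```

```text
30.3 [0.49429797 0.08546549 0.04072571] [-2.13 -0.37 -0.76 -0.09  0.32 -0.01] 0.0030760429995410933
```

Request:
send_rows(
  rows=[
    {"xyz": [0.005, 0, 0], "delta_rot": [0, 0, 0], "claw": 0},
    {"xyz": [0.01, 0, 0], "delta_rot": [0, 0, 0], "claw": 0},
    {"xyz": [0.015, 0, 0], "delta_rot": [0, 0, 0], "claw": 0},
    {"xyz": [0.02, 0, 0], "delta_rot": [0, 0, 0], "claw": 0},
    {"xyz": [0.025, 0, 0], "delta_rot": [0, 0, 0], "claw": 0},
    {"xyz": [0.03, 0, 0], "delta_rot": [0, 0, 0], "claw": 0},
    {"xyz": [0.03, 0, 0], "delta_rot": [0, 0, 0], "claw": 0},
    {"xyz": [0.03, 0, 0], "delta_rot": [0, 0, 0], "claw": 0},
  ],
)

```text
time: 31.3
eef_pos: [0.4948, 0.0854, 0.0405]
tool_rot: [[0.999, 0.051, -0.002], [0.051, -0.999, -0.0], [-0.002, 0.0, -1.0]]
wrist_force: [-10.0, -1.5, 3.4]
opening: 0.001
grasp_force: 4.8
```

```bash
python3 f.py
```

```text
31.5 [0.4947684  0.08544109 0.04052486] [-9.5  -2.09  3.63 -0.28  1.66 -0.03] 0.004570413211265319
```

There's a clear rise to 10 N with the finger stalled, so the stop is reached. Now I back off.

Request:
send_rows(
  rows=[
    {"xyz": [-0.02, 0, 0], "delta_rot": [0, 0, 0], "claw": 0},
    {"xyz": [-0.06, 0, 0], "delta_rot": [0, 0, 0], "claw": 0},
    {"xyz": [-0.2, 0, 0], "delta_rot": [0, 0, 0], "claw": 0},
    {"xyz": [-0.5, 0, 0], "delta_rot": [0, 0, 0], "claw": 0},
    {"xyz": [-0.9, 0, -0.2], "delta_rot": [0, 0, 0], "claw": 0},
    {"xyz": [-1.0, -0.8, -0.9], "delta_rot": [0, 0, 0], "claw": 0},
    {"xyz": [-1.0, -1.8, -1.8], "delta_rot": [0, 0, 0], "claw": 0},
    {"xyz": [-1.0, -2.8, -2.8], "delta_rot": [0, 0, 0], "claw": 0},
  ],
)

```text
time: 32.5
eef_pos: [0.4488, 0.1962, 0.1538]
tool_rot: [[0.999, 0.05, 0.0], [0.05, -0.999, 0.0], [0.0, -0.0, -1.0]]
wrist_force: [0.1, 0.1, 1.1]
opening: 0.009
grasp_force: 0.0
```

```bash
python3 f.py
python3 - <<'E'
from h import *
box=(.46,.66,.01,.16);o=[]
for c in("top","side"):
    try: amber(c,.05,box)
    except ValueError: print("none")
    im,_=robot.snapshot(c);o.append(ortho(c,im,*box,.05))
save("o7.png",np.hstack(o))
E
```

```text
32.7 [0.44937764 0.19574057 0.1529859 ] [ 0.08  0.09  1.19  0.03 -0.01  0.01] 0.0064034240216129055
top amber corners [(0.6128, 0.1177), (0.6143, 0.0608), (0.5073, 0.0579), (0.5058, 0.1147)] [0.107  0.0569] 88.4
side amber corners [(0.6115, 0.1185), (0.6115, 0.059), (0.5035, 0.059), (0.5035, 0.1185)] [0.108  0.0595] 90.0
```

View pics/o7.png

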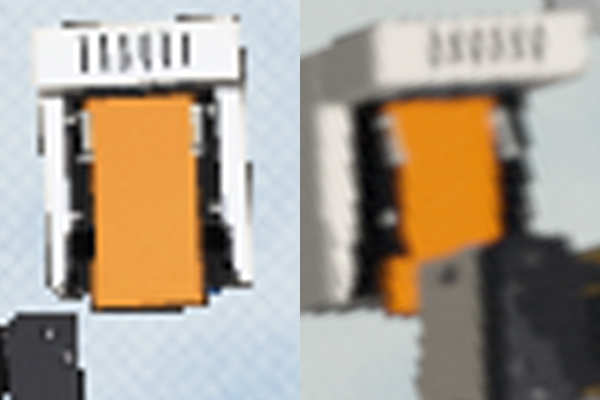

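The top ortho shows the filter square between the rails. Its far end is against the housing with no blue gap, the front end sticks out about 10-12 mm, and the gripper is clear.

```bash
python3 -c "
from bench import robot
print(robot.close_job())"
```

```text
the job is handed in; nothing more can be done
None
```

The filter was slid over the table's edge, gripped, lifted and pushed into the viewer until I felt the back stop (about 10 N). I then let go and handed the job in at about 33 s; the close call gave no verdict, and I did not re-measure the timer, beaker or bottle at the end.

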